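Bring the lower spacer pack level on the pin jig

TASK

Two brass spacer packs stand on the two-station pin jig, one lower than the other. Build the lower one up level with the taller one: thread the red insulating shim over its two pins first, then the steel shim on top of it, each pushed fully down and lying flat. Leave the taller pack in place on its pins, let go of everything, and do not disturb the other things on the bench.

Things in the scene. Friction and masses are not known exactly. Their poses are not given: they have to be found in the camera images.
- pin_jig: Fixed aluminium base plate, 92 (x) x 256 (y) x 12 (z) mm, with two stations in a row along its y axis, each with two upright steel pins. Origin: centre of its underside on the bench; z up; its turn on the bench varies by up to about 0.3 rad. Pins are 10 mm in diameter, their tips 59 mm above the bench, the upper 8 mm tapering to 4 mm in diameter; the two pins of a station are 70 mm apart along the jig's y, 35 mm either side of the station's centre.
- station_left (a point): Centre of the station on the +y end of the jig: midway between its two pins, on the base plate's upper face (12 mm above the bench). Its axes are the jig's.
- station_right (a point): The same for the station on the -y end of the jig (124 mm from the other).
- tall_pack: Brass spacer block 32 (x) x 100 (y) x 24 (z) mm with two through holes, threaded on one station's pins (either station), resting on the base plate. Origin: centre of its underside; long side along y.
- short_pack: Brass spacer block 32 (x) x 100 (y) x 8 (z) mm with two through holes, threaded on the other station's pins, resting on the base plate. Origin: centre of its underside; long side along y.
- red_shim: Red plate 40 (x) x 100 (y) x 8 (z) mm, about 60 g, lying flat and loose on the bench. Two through holes of 12.5 mm diameter at y = -35 and +35 mm on its long centre line. Origin: centre of its underside; it is the same turned half round. Can be gripped across its 40 mm width, between the holes.
- steel_shim: Bare steel plate 48 (x) x 100 (y) x 8 (z) mm, about 180 g, lying flat and loose on the bench; holes and origin as on the red shim. Can be gripped across its 48 mm width, between the holes.
- toggle_clamp_top (a point): Top of the red handle of a toggle clamp bolted to the bench between the shims and the jig, 144 mm above the bench; the clamp's white plate, 130 (x) x 80 (y) mm, lies below. Not needed for this job; carry things over it.
- stop_block: Bystander: black stop block with a thumb screw, 40 x 85 x 49 mm, at the back left of the shims. Origin: centre of underside.
- counter: Bystander: small white round tally counter, 44 x 50 x 27 mm, on the bench between the shims and the jig. Origin: centre of underside.
- tape_roll_red: Bystander: roll of red tape, 80 mm in diameter, 19 mm high, lying behind the jig. Origin: centre of underside.

How it is judged:
By the outcome, as a careful person would: the job done as asked, in the order asked, and still so for the second after the job is handed in, with the robot touching nothing.
It also fails if it takes over 61 s, if anything falls off the work surface, if the arm or the gripper's body presses on something with over 40 N, if the wrist force passes 120 N, or if a joint passes its speed limit or range.

ROBOT

A 7-joint arm with a two-finger parallel gripper is mounted at the origin on a cart in front of the work surface, level with it; the furniture and walls round the work are solid. World frame = base frame: x ahead of the robot, y to its left, z up, the work surface at z = 0. Lengths are in m, angles in rad, forces in N, time in s.
With the tool pointing down it reaches from about 0.425 to 0.95 m from the base axis. Payload 4.7 kg.
Tool frame: the origin (TCP) lies on the centre line of the jaws, within the pads' length; the fingertips stand 19 mm ahead of it and the grasp point (between the pads) is the TCP; z points along the fingers, x is the direction in which the jaws open and shut, and the axes are right-handed (so a half turn about z gives the same grasp; the last joint's range is limited). The gripper opens to 85 mm and grips with 20 to 120 N. Pads are 22 mm wide; open, the fingers measure 114 mm over their backs; the gripper's body (76 mm by 85 mm) begins 54 mm behind the grasp point. The pads swing forward as they close: fully open they stand 13 mm farther back than shut.
Start: joints at [-1.331, 0.469, -0.049, 1.532, 0.024, 1.141, -0.082], TCP at [0.179, 0.651, 0.25] pointing down, gripper open.
Joint ranges: [-2.59, 2.59], [-0.33, 1.99], [-1.39, 1.29], [0.1, 2.45], [-1.04, 4.18], [0.21, 1.99], [-2.66, 2.66]. Speed limits (rad/s): [2.57, 2.57, 3.14, 3.14, 3.14, 3.14, 3.14].

INTERFACE

Orientations are given as a unit quaternion [w, x, y, z].
In Python, from bench import r gives the robot as it stands.
- The arm moves only by the tool drive_tool, never from a script. Its argument "motion" is a list of rows, each a list of 7 numbers: the turn, a rotation vector about the tool's x, y, z in degrees, then the shift along the tool's x, y, z in m, then the opening, from 0 (shut) to 1 (fully open). In form: [[rx, ry, rz, dx, dy, dz, jaw], ...]. A call has 1 to 20 rows; each row shifts and turns the commanded pose from where the row before left it, along the tool's axes as they then stand; what a row does not reach is not made up. A row lasts 1/8 s, in which the tool goes at most 62.5 mm and 10.7 degrees, less where a joint would pass 70% of its speed; a pose out of reach is approached as far as the arm can. A call is refused whole if a number of a shift passes 0.0625 or a number of a turn 10.7, either way. A call with a gripper value outside its range is refused whole. The fingers move at their own pace and stop on an object; "squeeze" is the grip in N (left out, the last holds). Time passes only in rows, so rows that do not move let the fingers close. It gives the time, the measured TCP pose, the force and the opening at its end, in the units of the state.
- r.get_state(): the state, without advancing time (a new reading comes with each control period).
- r.capture(name): name is "scene" or "top" or "wrist"; returns a dict with "img" (480x640x3 uint8, red, green, blue), "K" (3x3 intrinsics, pixels), "dist" ([k1, k2, p1, p2, k3] as OpenCV has them; the pictures are not rectified), "world_from_camera" (4x4, takes a point from camera to world coordinates). Camera axes: x right, y down, z forward; pixel columns grow to the right and rows downward; lengths in m; the calibration is good to about 2 mm. A picture is of the moment at which its call begins. There is no depth.
- r.hand_in(): hands the job in, once; it reports no verdict.
The state is a dict: "clock": time; "qpos": joint angles; "qvel": joint speeds; "joint_efforts": joint torques, N m; "tcp_pos": TCP position; "orientation": TCP orientation; "wrist_force": force on the tool from outside, world axes, zero at the start; "wrist_torque": the same for the moment, N m; "gripper_width": finger opening in m.
Only numpy, scipy, OpenCV 4.12 (cv2) and the standard library are available. Lean on these libraries where they do the work, as an engineer would, in place of code of your own. Each camera call takes 0.05 s, during which the arm holds its last target.

## Working session

There is one attempt and no reset: what is moved stays moved. The work goes in short steps, Python scripts to look and compute and a tool call to move; the robot and the scene stay as the last step left them, time stands still between calls to the robot, and variables do not carry over. Pictures are saved under pics/ and viewed, and the job is handed in when it is done.

Besides the shell and the picture viewer there is one more tool, called after "Request:" in YAML: its name, and indented under it one key for each argument. drive_tool: Moves the arm, as the interface text tells. Its arguments: {"type":"object","properties":{"motion":{"type":"array","items":{"type":"array","items":{"type":"number"}}},"squeeze":{"type":"number"}},"required":["motion"]}

```bash
ls; mkdir -p pics; python3 - <<'E'
from bench import r
import cv2,numpy as np
s=r.get_state()
print({k:np.round(v,4).tolist() for k,v in s.items()})
for n in ["scene","top","wrist"]:
    c=r.capture(n); cv2.imwrite(f"pics/{n}0.png",c["img"][:,:,::-1])
    np.savez(f"pics/{n}0.npz",**c)
    print(n,np.round(c["K"],1).tolist(),np.round(c["dist"],3),np.round(c["world_from_camera"],3).tolist())
E
```

```text
pics
{'clock': 0.0, 'qpos': [-1.3309, 0.4695, -0.0485, 1.5337, 0.0241, 1.141, -0.0823], 'qvel': [0.0002, 0.0018, -0.0004, 0.0002, -0.0005, 0.0, -0.0009], 'joint_efforts': [-0.0006, -51.0298, -0.0466, -23.7709, 0.0107, 0.0076, -0.0], 'tcp_pos': [0.1791, 0.6502, 0.2492], 'orientation': [0.0006, 0.7955, 0.606, -0.0008], 'wrist_force': [0.1351, 0.0551, -0.2263], 'wrist_torque': [0.0401, -0.0503, 0.0096], 'gripper_width': 0.0857}
scene [[561.0, 0.0, 314.7], [0.0, 561.0, 237.5], [0.0, 0.0, 1.0]] [-0.111  0.     0.     0.     0.   ] [[0.496, -0.544, 0.676, -0.353], [-0.868, -0.32, 0.38, -0.418], [0.01, -0.776, -0.631, 0.969], [0.0, 0.0, 0.0, 1.0]]
top [[441.2, 0.0, 314.5], [0.0, 441.2, 241.7], [0.0, 0.0, 1.0]] [-0.057  0.     0.     0.     0.   ] [[0.027, -0.986, 0.166, 0.417], [-1.0, -0.027, -0.001, 0.096], [0.006, -0.166, -0.986, 1.013], [0.0, 0.0, 0.0, 1.0]]
wrist [[365.5, 0.0, 316.9], [0.0, 365.5, 236.4], [0.0, 0.0, 1.0]] [-0.071  0.     0.     0.     0.   ] [[0.265, 0.926, 0.268, 0.11], [0.964, -0.254, -0.076, 0.669], [-0.002, 0.278, -0.961, 0.374], [0.0, 0.0, 0.0, 1.0]]
```

View pics/scene0.png

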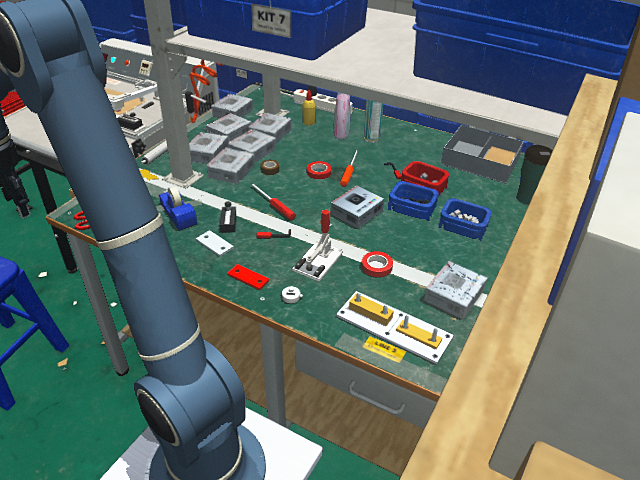

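View pics/top0.png

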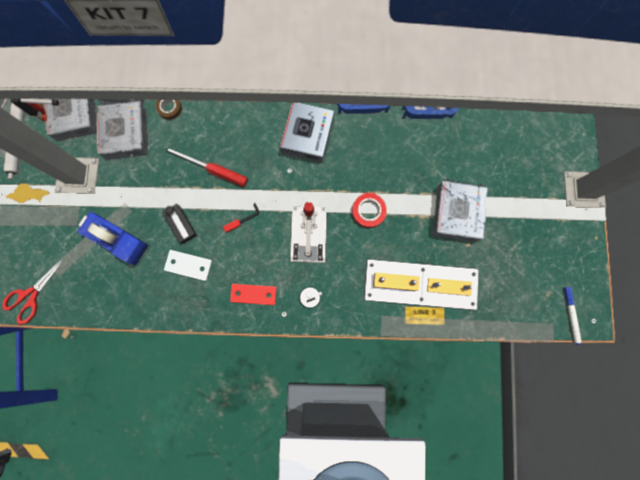

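View pics/wrist0.png

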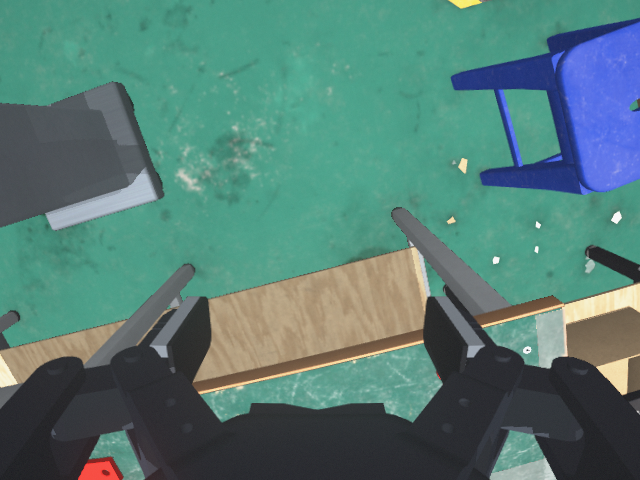

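```bash
cat > h.py <<'E'
import cv2,numpy as np
def ray(c,uv):
    uv=np.asarray(uv,float).reshape(-1,1,2)
    n=cv2.undistortPoints(uv,np.array(c["K"]),np.array(c["dist"])).reshape(-1,2)
    T=np.array(c["world_from_camera"]); d=np.c_[n,np.ones(len(n))]@T[:3,:3].T
    return T[:3,3],d
def onz(c,uv,z):
    o,d=ray(c,uv); return o+d*((z-o[2])/d[:,2])[:,None]
def proj(c,P):
    T=np.linalg.inv(np.array(c["world_from_camera"]))
    rv=cv2.Rodrigues(T[:3,:3])[0]
    return cv2.projectPoints(np.asarray(P,float).reshape(-1,1,3),rv,T[:3,3],np.array(c["K"]),np.array(c["dist"]))[0].reshape(-1,2)
def tri(c1,u1,c2,u2):
    o1,d1=ray(c1,u1);o2,d2=ray(c2,u2);out=[]
    for a,b in zip(d1,d2):
        s=np.linalg.lstsq(np.c_[a,-b],o2-o1,rcond=None)[0]
        p,q=o1+s[0]*a,o2+s[1]*b; out.append(np.r_[(p+q)/2,np.linalg.norm(p-q)])
    return np.array(out)
E
python3 - <<'E'
from h import *
c=np.load("pics/top0.npz"); im=c["img"]
a=cv2.resize(im[225:325,150:290][:,:,::-1],None,fx=4,fy=4,interpolation=2)
b=cv2.resize(im[250:320,355:490][:,:,::-1],None,fx=4.148,fy=4.148,interpolation=2)
w=560;b=cv2.resize(b,(560,290));a=a[:300]
cv2.imwrite("pics/z0.png",np.vstack([a,b]))
hsv=cv2.cvtColor(im,cv2.COLOR_RGB2HSV)
def rect(m,box,z,nm):
    x0,y0,x1,y1=box; M=np.zeros(m.shape,np.uint8); M[y0:y1,x0:x1]=m[y0:y1,x0:x1]
    cs=cv2.findContours(M,cv2.RETR_EXTERNAL,cv2.CHAIN_APPROX_NONE)[0]; k=max(cs,key=cv2.contourArea)
    P=onz(c,k.reshape(-1,2),z)[:,:2].astype(np.float32)
    (cx,cy),wh,an=cv2.minAreaRect(P*1000); print(nm,cx,cy,wh,an)
    p=cv2.boxPoints(((cx,cy),wh,an)); print(p.round(1).tolist())
red=((hsv[...,1]>150)&((hsv[...,0]<8)|(hsv[...,0]>172))&(hsv[...,2]>80)).astype(np.uint8)*255
wh=((hsv[...,1]<50)&(hsv[...,2]>150)).astype(np.uint8)*255
rect(red,(220,275,285,315),.008,"red")
rect(wh,(155,240,220,290),.008,"steel")
rect(cv2.bitwise_or(wh,((hsv[...,0]<35)*255).astype(np.uint8)),(355,255,490,310),.012,"jig")
E
```

```text
red 462.02618408203125 230.96829223632812 (100.50892639160156, 40.464454650878906) 87.62586975097656
[[439.70001220703125, 181.60000610351562], [480.20001220703125, 179.89999389648438], [484.29998779296875, 280.29998779296875], [443.8999938964844, 282.0]]
steel 524.3485107421875 385.70306396484375 (103.14910888671875, 50.922767639160156) 77.70201110839844
[[488.5, 340.70001220703125], [538.2000122070312, 329.8999938964844], [560.2000122070312, 430.70001220703125], [510.5, 441.5]]
jig 488.3583984375 -151.77215576171875 (257.5748596191406, 106.83012390136719) 86.36648559570312
[[426.8999938964844, -276.8999938964844], [533.5, -283.70001220703125], [549.7999877929688, -26.600000381469727], [443.20001220703125, -19.899999618530273]]
```

View pics/z0.png

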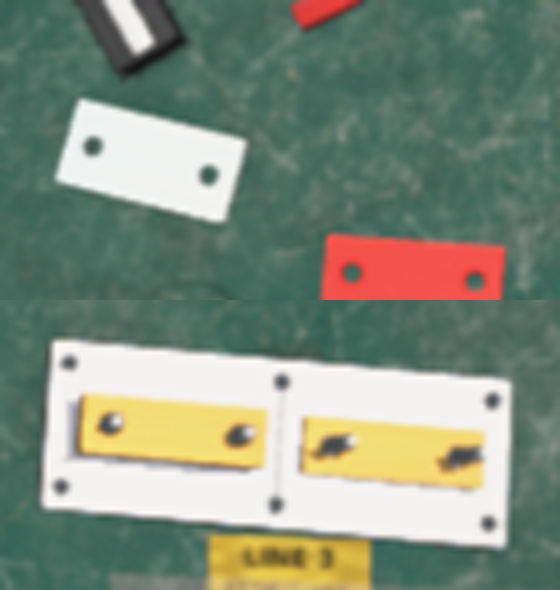

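```bash
cat >> h.py <<'E'
from scipy.spatial.transform import Rotation as R
def togo(s,p,yaw):
    """shift in tool axes (present), and after-yaw tool axes, to reach p with tool x at yaw deg, tool down"""
    w,x,y,z=s["orientation"]; A=R.from_quat([x,y,z,w])
    t=np.radians(yaw); B=R.from_matrix(np.array([[np.cos(t),np.sin(t),0],[np.sin(t),-np.cos(t),0],[0,0,-1]]))
    d=np.asarray(p)-s["tcp_pos"]
    print("tool x yaw",np.degrees(np.arctan2(*A.as_matrix()[1::-1,0])).round(2),"turn deg",np.degrees((A.inv()*B).as_rotvec()).round(2),
     "shift now-axes",A.inv().apply(d).round(4),"shift after-turn axes",B.inv().apply(d).round(4))
def st(s):
    print({k:np.round(s[k],4).tolist() for k in("clock","qpos","tcp_pos","wrist_force","gripper_width")})
E
python3 - <<'E'
from h import *
from bench import r
s=r.get_state(); togo(s,[.462,.231,.20],-2.4); togo(s,[.462,.231,.20],177.6)
E
```

```text
tool x yaw 74.6 turn deg [6.0e-02 7.0e-02 7.7e+01] shift now-axes [-0.3291  0.3841  0.05  ] shift after-turn axes [0.3002 0.4071 0.0495]
tool x yaw 74.6 turn deg [-8.00e-02  7.00e-02 -1.03e+02] shift now-axes [-0.3291  0.3841  0.05  ] shift after-turn axes [-0.3002 -0.4071  0.0495]
```

Request:
drive_tool:
  motion:
    - [0,0,9.625,0,0,0,1]
    - [0,0,9.625,0,0,0,1]
    - [0,0,9.625,0,0,0,1]
    - [0,0,9.625,0,0,0,1]
    - [0,0,9.625,0,0,0,1]
    - [0,0,9.625,0,0,0,1]
    - [0,0,9.625,0,0,0,1]
    - [0,0,9.625,0,0,0,1]
    - [0,0,0,0.03,0.0407,0.005,1]
    - [0,0,0,0.03,0.0407,0.005,1]
    - [0,0,0,0.03,0.0407,0.005,1]
    - [0,0,0,0.03,0.0407,0.005,1]
    - [0,0,0,0.03,0.0407,0.005,1]
    - [0,0,0,0.03,0.0407,0.005,1]
    - [0,0,0,0.03,0.0407,0.005,1]
    - [0,0,0,0.03,0.0407,0.005,1]
    - [0,0,0,0.03,0.0407,0.005,1]
    - [0,0,0,0.03,0.0407,0.005,1]

```text
clock: 2.4
tcp_pos: [0.4625, 0.2302, 0.2002]
orientation: [-0.0, 1.0, -0.021, 0.0]
wrist_force: [-0.3, 0.5, -0.1]
gripper_width: 0.0855
```

```bash
cat > look.py <<'E'
import sys
from h import *
from bench import r
s=r.get_state(); st(s)
for n in sys.argv[2:]:
    c=r.capture(n); np.savez(f"pics/{n}{sys.argv[1]}.npz",**c,tcp=s["tcp_pos"],q=s["orientation"]); cv2.imwrite(f"pics/{n}{sys.argv[1]}.png",c["img"][:,:,::-1])
    print(proj(c,[s["tcp_pos"]]))
E
python3 look.py 1 wrist; python3 - <<'E'
from h import *
from bench import r
togo(r.get_state(),[.462,.231,.20],-2.4)
E
```

```text
{'clock': 2.4, 'qpos': [-0.8943, 0.2752, 0.4235, 1.9821, -0.1421, 0.9122, -0.4393], 'tcp_pos': [0.4625, 0.2302, 0.2002], 'wrist_force': [-0.3156, 0.5042, -0.0827], 'gripper_width': 0.0855}
[[318.06495806 321.9487502 ]]
tool x yaw -2.97 turn deg [ 0.24 -0.15 -0.57] shift now-axes [-0.0046 -0.0081 -0.0001] shift after-turn axes [-0.0045 -0.0081 -0.    ]
```

View pics/wrist1.png

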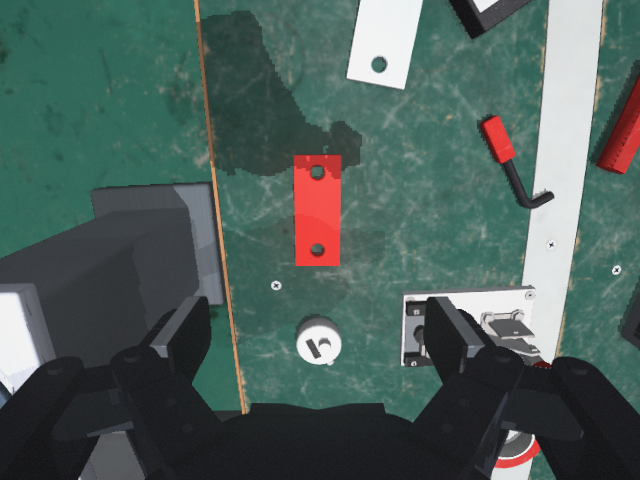

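Request:
drive_tool:
  motion:
    - [0,0,-0.5,0,0,0,1]
    - [0,0,0,0,0,0,1]
    - [0,0,0,0,0,0,1]

```text
clock: 2.82
tcp_pos: [0.4612, 0.233, 0.2003]
orientation: [-0.0, 1.0, -0.015, -0.0]
wrist_force: [-0.6, 0.2, 0.7]
gripper_width: 0.0855
```

```bash
python3 look.py 2 wrist; cat > plate.py <<'E'
import sys
from h import *
def red(im):
    h=cv2.cvtColor(im,cv2.COLOR_RGB2HSV); return ((h[...,1]>150)&((h[...,0]<8)|(h[...,0]>172))&(h[...,2]>60)).astype(np.uint8)*255
def white(im):
    h=cv2.cvtColor(im,cv2.COLOR_RGB2HSV); return ((h[...,1]<50)&(h[...,2]>130)).astype(np.uint8)*255
def plate(c,m,box,z):
    x0,y0,x1,y1=box; M=np.zeros(m.shape,np.uint8); M[y0:y1,x0:x1]=m[y0:y1,x0:x1]
    cs,hi=cv2.findContours(M,cv2.RETR_CCOMP,cv2.CHAIN_APPROX_NONE); i=max(range(len(cs)),key=lambda i:cv2.contourArea(cs[i]))
    P=onz(c,cs[i].reshape(-1,2),z)[:,:2].astype(np.float32)*1000
    (cx,cy),wh,an=cv2.minAreaRect(P); print("rect mm",np.round([cx,cy,*wh,an],1))
    hs=[]
    for j,k in enumerate(cs):
        if hi[0][j][3]==i and cv2.contourArea(k)>15:
            q=onz(c,k.reshape(-1,2),z)[:,:2].astype(np.float32)*1000
            (hx,hy),hr=cv2.minEnclosingCircle(q); hs.append((hx,hy)); print("hole",round(hx,1),round(hy,1),"r",round(hr,1))
    if len(hs)==2:
        a,b=sorted(map(np.array,hs),key=lambda p:p[1]); d=b-a
        print("holes mid",(a+b)/2,"dist",np.hypot(*d).round(1),"yaw",np.degrees(np.arctan2(-d[0],d[1])).round(2))
E
python3 - <<'E'
from plate import *
from bench import r
c=np.load("pics/wrist2.npz"); plate(c,red(c["img"]),(270,140,370,290),.008)
togo(r.get_state(),[.462,.231,.20],-2.4)
E
```

```text
{'clock': 2.825, 'qpos': [-0.897, 0.275, 0.4197, 1.9816, -0.141, 0.9128, -0.4351], 'tcp_pos': [0.4612, 0.233, 0.2003], 'wrist_force': [-0.6412, 0.233, 0.6615], 'gripper_width': 0.0855}
[[318.13386825 322.03875378]]
rect mm [461.8 230.8 100.4  40.1  87.7]
hole 460.3 196.9 r 6.6
hole 463.4 266.2 r 6.7
holes mid [461.87809753 231.55764771] dist 69.5 yaw -2.54
tool x yaw -1.76 turn deg [-0.02  0.01  0.64] shift now-axes [0.0008 0.0018 0.0003] shift after-turn axes [0.0008 0.0018 0.0003]
```

Request:
drive_tool:
  motion:
    - [0,0,0.6,0.0008,0.002,0,0.65]
    - [0,0,0,0,0,0.04,0.65]
    - [0,0,0,0,0,0.04,0.65]
    - [0,0,0,0,0,0.04,0.65]
    - [0,0,0,0,0,0.04,0.65]
    - [0,0,0,0,0,0.01,0.65]
    - [0,0,0,0,0,0.005,0.65]
    - [0,0,0,0,0,0,0.65]
    - [0,0,0,0,0,0,0.65]

```text
clock: 4.0
tcp_pos: [0.4635, 0.2301, 0.0265]
orientation: [-0.001, 1.0, -0.022, 0.001]
wrist_force: [0.3, -0.9, -0.0]
gripper_width: 0.0557
```

```bash
python3 look.py 3 wrist;python3 - <<'E'
from h import *
from bench import r
togo(r.get_state(),[.4618,.231,.02],-2.4)
E
```

```text
{'clock': 4.0, 'qpos': [-0.784, 0.5459, 0.3096, 2.0982, -0.3143, 0.5381, -0.289], 'tcp_pos': [0.4635, 0.2301, 0.0265], 'wrist_force': [0.3137, -0.8842, -0.0252], 'gripper_width': 0.0557}
[[318.1495088  321.98367861]]
tool x yaw -2.5 turn deg [-0.08 -0.1  -0.1 ] shift now-axes [-0.0016 -0.0009  0.0064] shift after-turn axes [-0.0016 -0.0009  0.0064]
```

View pics/wrist3.png

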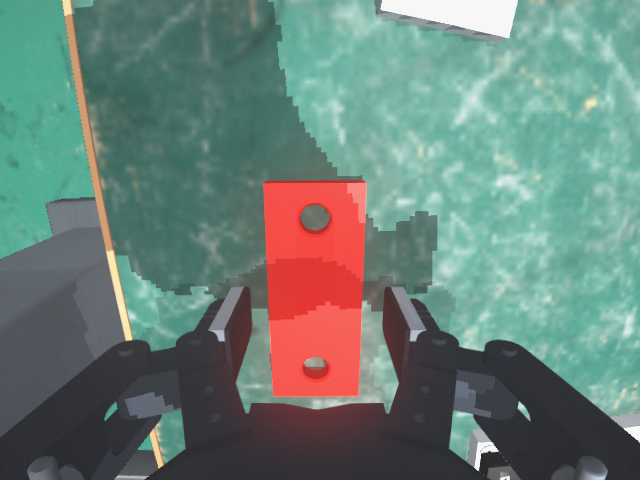

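Request:
drive_tool:
  motion:
    - [0,0,0,-0.0016,-0.001,0.003,0.6]
    - [0,0,0,0,0,0.0025,0.52]
    - [0,0,0,0,0,0,0.52]
    - [0,0,0,0,0,0,0.52]
  squeeze: 40

```text
clock: 4.55
tcp_pos: [0.4611, 0.2306, 0.0197]
orientation: [0.0, 1.0, -0.022, -0.0]
wrist_force: [0.7, -0.3, 0.0]
gripper_width: 0.0447
```

```bash
python3 look.py 4 wrist;python3 - <<'E'
from h import *
from bench import r
togo(r.get_state(),[.4618,.231,.02],-2.4)
E
```

```text
{'clock': 4.55, 'qpos': [-0.7822, 0.5568, 0.3031, 2.1027, -0.32, 0.5253, -0.2873], 'tcp_pos': [0.4611, 0.2306, 0.0197], 'wrist_force': [0.6684, -0.3121, 0.0448], 'gripper_width': 0.0447}
[[318.05516791 321.96434848]]
tool x yaw -2.5 turn deg [ 0.  -0.  -0.1] shift now-axes [ 0.0006 -0.0004 -0.0002] shift after-turn axes [ 0.0006 -0.0004 -0.0002]
```

View pics/wrist4.png

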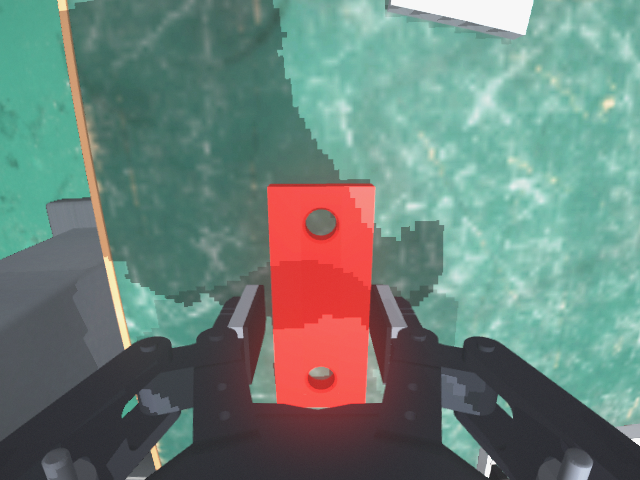

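Request:
drive_tool:
  motion:
    - [0,0,0,0.0005,0,0.001,0.52]
    - [0,0,0,0,0,0,0.3]
    - [0,0,0,0,0,0,0.3]
    - [0,0,0,0,0,0,0.3]
    - [0,0,0,0,0,0,0.3]
  squeeze: 50

```text
clock: 5.22
tcp_pos: [0.4619, 0.2307, 0.019]
orientation: [-0.0, 1.0, -0.022, 0.0]
wrist_force: [0.1, -0.7, 6.0]
gripper_width: 0.0382
```

Request:
drive_tool:
  motion:
    - [0,0,0,0,0,-0.015,0.3]
    - [0,0,0,0,0,-0.015,0.3]
    - [0,0,0,0,0,0,0.3]
    - [0,0,0,0,0,0,0.3]

```text
clock: 5.72
tcp_pos: [0.4614, 0.2308, 0.0489]
orientation: [-0.0, 1.0, -0.022, -0.0]
wrist_force: [1.0, 0.0, -1.2]
gripper_width: 0.0381
```

```bash
python3 look.py 5 wrist
```

```text
{'clock': 5.725, 'qpos': [-0.8076, 0.5063, 0.3342, 2.0927, -0.2922, 0.586, -0.3106], 'tcp_pos': [0.4614, 0.2308, 0.0489], 'wrist_force': [0.9677, 0.0023, -1.2386], 'gripper_width': 0.0381}
[[318.02458237 321.92540207]]
```

View pics/wrist5.png

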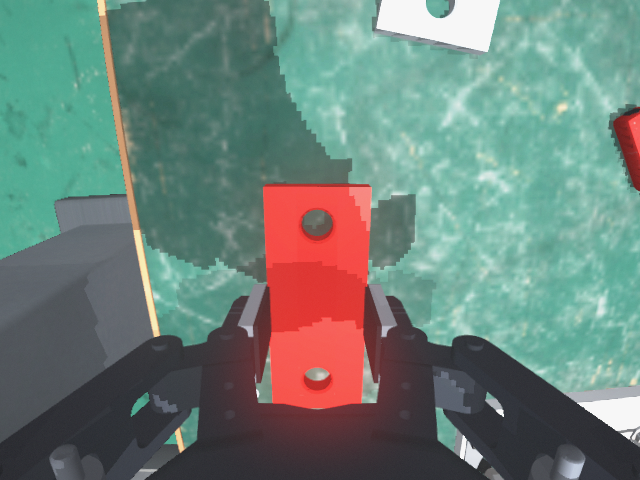

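```bash
python3 - <<'E'
from plate import *
c=np.load("pics/wrist5.npz"); 
plate(c,red(c["img"]),(250,170,390,410),c["tcp"][2]-.011)
print(c["tcp"])
t=np.load("pics/top0.npz"); M=white(t["img"])
h=cv2.cvtColor(t["img"],cv2.COLOR_RGB2HSV); y=((h[...,0]>15)&(h[...,0]<35)&(h[...,1]>90)).astype(np.uint8)*255; 
k=max(cv2.findContours(np.where(np.add.outer(np.arange(480)*0,(np.arange(640)>355)&(np.arange(640)<490))&((np.arange(480)>255)&(np.arange(480)<312))[:,None],M,0).astype(np.uint8),0,1)[0],key=cv2.contourArea)
P=onz(t,k.reshape(-1,2),.012)[:,:2].astype(np.float32)*1000
(cx,cy),wh,an=cv2.minAreaRect(P);print("jig",cx,cy,wh,an)
for b,z in(((370,270,422,296),.036),((424,270,480,300),.020)):
    m=np.zeros_like(y);x0,y0,x1,y1=b;m[y0:y1,x0:x1]=y[y0:y1,x0:x1]
    k=max(cv2.findContours(m,0,1)[0],key=cv2.contourArea)
    P=onz(t,k.reshape(-1,2),z)[:,:2].astype(np.float32)*1000;print("pack",cv2.minAreaRect(P))
E
```

```text
rect mm [461.2 231.  101.6  41.3  87.5]
hole 459.6 199.0 r 5.7
hole 462.5 267.2 r 6.2
holes mid [461.03240967 233.10231781] dist 68.3 yaw -2.43
[0.4613715  0.23075554 0.0489177 ]
jig 494.4998474121094 -152.48146057128906 (258.8511657714844, 95.62335205078125) 86.44727325439453
pack ((496.92120361328125, -88.800537109375), (99.4085464477539, 31.614614486694336), 86.70356750488281)
pack ((489.973388671875, -212.97657775878906), (98.69741821289062, 30.191434860229492), 86.22763061523438)
```

Request:
drive_tool:
  motion:
    - [0,0,0,0,0,-0.05,0.3]
    - [0,0,0,0,0,-0.05,0.3]
    - [0,0,0,0,0,-0.05,0.3]
    - [0,0,0,0,0,-0.05,0.3]

```text
clock: 6.28
tcp_pos: [0.4611, 0.2303, 0.2499]
orientation: [0.0, 1.0, -0.022, -0.0]
wrist_force: [0.2, 0.1, -1.3]
gripper_width: 0.0382
```

Request:
drive_tool:
  motion:
    - [0,0,1,0.0044,0.03,0,0.3]
    - [0,0,0,0.0044,0.045,0,0.3]
    - [0,0,0,0.0044,0.048,0,0.3]
    - [0,0,0,0.0044,0.048,0,0.3]
    - [0,0,0,0.0044,0.048,0,0.3]
    - [0,0,0,0.0044,0.048,0,0.3]
    - [0,0,0,0.0044,0.048,0,0.3]
    - [0,0,0,0.0044,0.048,0,0.3]
    - [0,0,0,0.0044,0.048,0,0.3]
    - [0,0,0,0.0044,0.048,0,0.3]
    - [0,0,0,0.0044,0.045,0,0.3]
    - [0,0,0,0.0044,0.03,0,0.3]
    - [0,0,0,0,0,0,0.3]
    - [0,0,0,0,0,0,0.3]
    - [0,0,0,0,0,0,0.3]

```text
clock: 8.15
tcp_pos: [0.4821, -0.3043, 0.2481]
orientation: [-0.001, 1.0, -0.03, -0.0]
wrist_force: [-0.7, 0.1, -0.8]
gripper_width: 0.0384
```

```bash
python3 look.py 6 wrist;python3 - <<'E'
from h import *
from bench import r
togo(r.get_state(),[.490,-.213,.15],-3.6)
E
```

```text
{'clock': 8.15, 'qpos': [-0.0879, 0.3591, 0.7493, 1.8224, -0.2771, 1.0692, 0.7053], 'tcp_pos': [0.4821, -0.3043, 0.2481], 'wrist_force': [-0.7177, 0.0643, -0.8309], 'gripper_width': 0.0384}
[[318.0515738  321.97248131]]
tool x yaw -3.4 turn deg [-0.06  0.04  0.2 ] shift now-axes [ 0.0024 -0.0915  0.0985] shift after-turn axes [ 0.002  -0.0916  0.0984]
```

View pics/wrist6.png

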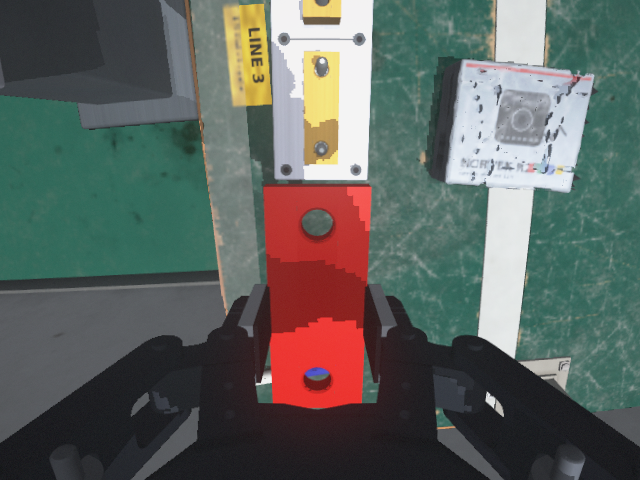

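```bash
python3 - <<'E'
from h import *
c=np.load("pics/wrist6.npz"); im=c["img"][:,:,::-1]
a=cv2.resize(im[40:180,265:380],None,fx=4,fy=4,interpolation=0)
cv2.imwrite("pics/z6.png",a)
E
```

```text
(no output)
```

View pics/z6.png

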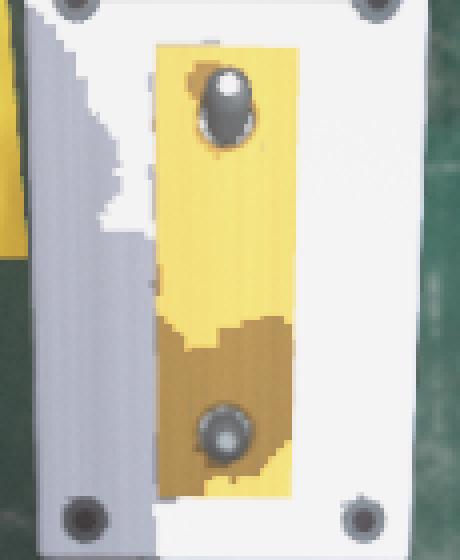

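```bash
python3 - <<'E'
from h import *
from plate import plate
c=np.load("pics/wrist6.npz")
def go(uv,z,n):
    p=onz(c,uv,z)[:,:2]*1000; d=p[0]-p[1]; print(n,p.round(1).tolist(),"mid",p.mean(0).round(1),"d",np.hypot(*d).round(1),"yaw",np.degrees(np.arctan2(-d[0],d[1])).round(2))
go([[321.5,60],[321,149.5]],.059,"pins")
go([[321.2,68.7],[320.7,152.2]],.020,"pin base")
h=cv2.cvtColor(c["img"],cv2.COLOR_RGB2HSV); y=((h[...,0]>15)&(h[...,0]<35)&(h[...,1]>90)).astype(np.uint8)*255
plate(c,y,(295,45,350,172),.020)
t=np.load("pics/top0.npz")
E
```

```text
pins [[492.3, -179.2], [487.9, -249.3]] mid [ 490.1 -214.3] d 70.2 yaw -3.57
pin base [[492.4, -179.8], [487.7, -253.7]] mid [ 490.  -216.7] d 74.1 yaw -3.6
rect mm [ 490.1 -214.7   98.5   31.2   86.4]
hole 487.8 -249.8 r 7.5
hole 492.7 -177.9 r 9.2
holes mid [ 490.25401306 -213.8889389 ] dist 72.1 yaw -3.92
```

```bash
python3 - <<'E'
from h import *
from bench import r
togo(r.get_state(),[.4902,-.2146,.10],-3.57)
E
```

```text
tool x yaw -3.4 turn deg [-0.06  0.04  0.17] shift now-axes [ 0.0027 -0.0899  0.1485] shift after-turn axes [ 0.0023 -0.09    0.1484]
```

Request:
drive_tool:
  motion:
    - [0,0,0.2,0.0013,-0.03,0,0.3]
    - [0,0,0,0.001,-0.03,0,0.3]
    - [0,0,0,0,-0.03,0.0,0.3]
    - [0,0,0,0,0,0.04,0.3]
    - [0,0,0,0,0,0.04,0.3]
    - [0,0,0,0,0,0.04,0.3]
    - [0,0,0,0,0,0.0285,0.3]
    - [0,0,0,0,0,0,0.3]
    - [0,0,0,0,0,0,0.3]
    - [0,0,0,0,0,0,0.3]

```text
clock: 9.45
tcp_pos: [0.4912, -0.2161, 0.1017]
orientation: [0.0, 0.999, -0.032, 0.001]
wrist_force: [-0.6, 0.2, -0.0]
gripper_width: 0.0384
```

```bash
python3 look.py 7 wrist;python3 - <<'E'
from h import *
from bench import r
togo(r.get_state(),[.4902,-.2146,.085],-3.57)
c=np.load("pics/wrist7.npz")
cv2.imwrite("pics/z7.png",cv2.resize(c["img"][170:420,230:400][:,:,::-1],None,fx=2.4,fy=2.4,interpolation=2))
E
```

```text
{'clock': 9.45, 'qpos': [-0.1456, 0.4904, 0.6279, 2.0304, -0.421, 0.7458, 0.6767], 'tcp_pos': [0.4912, -0.2161, 0.1017], 'wrist_force': [-0.649, 0.1727, -0.0491], 'gripper_width': 0.0384}
[[318.0250759  321.94952721]]
tool x yaw -3.68 turn deg [ 0.01 -0.15 -0.11] shift now-axes [-0.001  -0.0014  0.0166] shift after-turn axes [-0.001  -0.0014  0.0166]
```

View pics/z7.png

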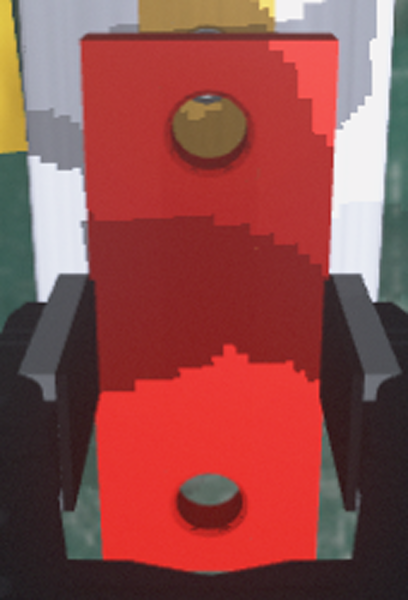

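```bash
python3 - <<'E'
from h import *
c=np.load("pics/wrist7.npz")
print(proj(c,[[.4923,-.1792,.059],[.4879,-.2493,.059]]))
t=np.radians(-3.65);y=np.array([-np.sin(t),np.cos(t),0])
for s in(1,-1): print(proj(c,[c["tcp"]+s*.035*y+[0,0,-.011]]))
E
```

```text
[[314.9318639  204.69658264]
 [315.29723071 337.55413384]]
[[317.96580542 225.93195306]]
[[317.84172848 379.6886339 ]]
```

Request:
drive_tool:
  motion:
    - [0,0,-0.1,-0.001,-0.0014,0.008,0.3]
    - [0,0,0,0,0,0.008,0.3]
    - [0,0,0,0,0,0,0.3]
    - [0,0,0,0,0,0,0.3]
    - [0,0,0,0,0,0,0.3]

```text
clock: 10.12
tcp_pos: [0.4894, -0.2146, 0.0844]
orientation: [0.0, 1.0, -0.031, 0.0]
wrist_force: [-0.3, 1.3, -0.1]
gripper_width: 0.0388
```

```bash
python3 look.py 8 wrist;python3 - <<'E'
from h import *
from bench import r
togo(r.get_state(),[.4902,-.2146,.085],-3.57)
c=np.load("pics/wrist8.npz")
cv2.imwrite("pics/z8.png",cv2.resize(c["img"][170:420,230:400][:,:,::-1],None,fx=2.4,fy=2.4,interpolation=2))
print(proj(c,[[.4923,-.1792,.059],[.4879,-.2493,.059]]))
E
```

```text
{'clock': 10.125, 'qpos': [-0.1303, 0.5146, 0.607, 2.0436, -0.4437, 0.7128, 0.6956], 'tcp_pos': [0.4894, -0.2146, 0.0844], 'wrist_force': [-0.3278, 1.2539, -0.1439], 'gripper_width': 0.0388}
[[318.08170671 321.93799008]]
tool x yaw -3.61 turn deg [ 0.   -0.02 -0.04] shift now-axes [ 0.0008  0.     -0.0006] shift after-turn axes [ 0.0008  0.     -0.0006]
[[319.55051908 216.15689805]
 [319.21336628 359.80800825]]
```

View pics/z8.png

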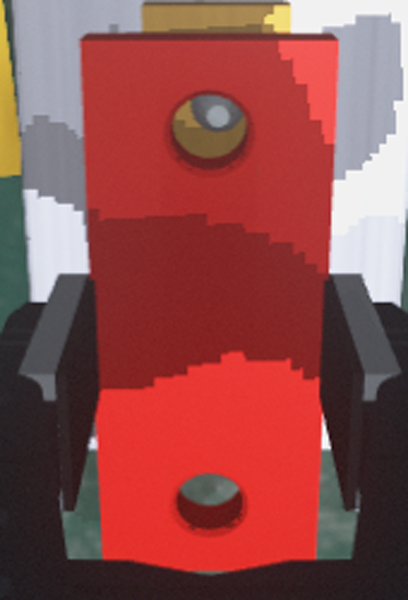

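Request:
drive_tool:
  motion:
    - [0,0,0,0.0014,0.0008,0,0.3]
    - [0,0,0,0,0,0.004,0.3]
    - [0,0,0,0,0,0.003,0.3]
    - [0,0,0,0,0,0.0,0.3]
    - [0,0,0,0,0,0,0.3]

```text
clock: 10.8
tcp_pos: [0.4906, -0.2154, 0.0772]
orientation: [-0.0, 1.0, -0.031, -0.0]
wrist_force: [0.1, 0.3, -0.4]
gripper_width: 0.0383
```

```bash
python3 look.py 9 wrist;python3 - <<'E'
from h import *
from bench import r
togo(r.get_state(),[.4906,-.2152,.07],-3.57)
c=np.load("pics/wrist9.npz")
cv2.imwrite("pics/z9.png",cv2.resize(c["img"][170:420,230:400][:,:,::-1],None,fx=2.4,fy=2.4,interpolation=2))
print(proj(c,[[.4923,-.1792,.059],[.4879,-.2493,.059]]))
E
```

```text
{'clock': 10.8, 'qpos': [-0.1211, 0.5275, 0.5973, 2.0438, -0.4543, 0.7012, 0.7046], 'tcp_pos': [0.4906, -0.2154, 0.0772], 'wrist_force': [0.0864, 0.3243, -0.3619], 'gripper_width': 0.0383}
[[317.98929493 321.95031235]]
tool x yaw -3.61 turn deg [-0.    0.   -0.04] shift now-axes [-0.0001 -0.0002  0.0073] shift after-turn axes [-0.0001 -0.0002  0.0073]
[[316.5848618  218.54253623]
 [316.59445663 367.85937063]]
```

View pics/z9.png

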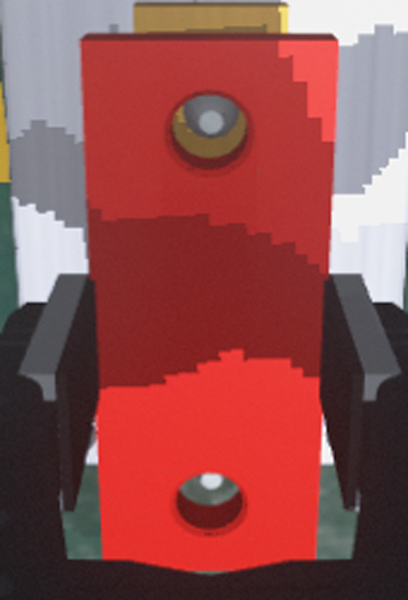

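Request:
drive_tool:
  motion:
    - [0,0,0,0,0,0.005,0.3]
    - [0,0,0,0,0,0.005,0.3]
    - [0,0,0,0,0,0.005,0.3]
    - [0,0,0,0,0,0.0,0.3]

```text
clock: 11.35
tcp_pos: [0.4903, -0.2152, 0.0617]
orientation: [-0.0, 1.0, -0.031, -0.001]
wrist_force: [-0.9, 0.8, -1.2]
gripper_width: 0.0383
```

Request:
drive_tool:
  motion:
    - [0,0,0,0,0,0.005,0.3]
    - [0,0,0,0,0,0.005,0.3]
    - [0,0,0,0,0,0.005,0.3]
    - [0,0,0,0,0,0.004,0.3]
    - [0,0,0,0,0,0,0.3]

```text
clock: 11.98
tcp_pos: [0.4904, -0.2152, 0.0429]
orientation: [-0.0, 1.0, -0.031, -0.0]
wrist_force: [-0.7, 0.8, -0.6]
gripper_width: 0.0385
```

Request:
drive_tool:
  motion:
    - [0,0,0,0,0,0.002,0.3]
    - [0,0,0,0,0,0.0015,0.3]
    - [0,0,0,0,0,0.0015,0.3]
    - [0,0,0,0,0,0,0.3]

```text
clock: 12.48
tcp_pos: [0.4907, -0.2153, 0.0391]
orientation: [-0.0, 1.0, -0.031, 0.0]
wrist_force: [-1.3, 1.1, 7.2]
gripper_width: 0.0384
```

Request:
drive_tool:
  motion:
    - [0,0,0,0,0,0.0005,0.3]
    - [0,0,0,0,0,0,0.5]
    - [0,0,0,0,0,0,0.62]
    - [0,0,0,0,0,0,0.62]
    - [0,0,0,0,0,0,0.62]

```text
clock: 13.1
tcp_pos: [0.4906, -0.2153, 0.0376]
orientation: [-0.0, 1.0, -0.031, -0.0]
wrist_force: [-0.3, 0.3, 0.2]
gripper_width: 0.0531
```

Request:
drive_tool:
  motion:
    - [0,0,0,0,0,-0.01,0.62]
    - [0,0,0,0,0,-0.03,0.62]
    - [0,0,0,0,0,-0.05,0.8]
    - [0,0,0,0,0,-0.06,1]
    - [0,0,0,0,0,-0.06,1]
    - [0,0,0,0,0,0,1]

```text
clock: 13.85
tcp_pos: [0.4929, -0.2171, 0.2531]
orientation: [0.001, 0.999, -0.032, 0.005]
wrist_force: [0.3, -0.1, -0.1]
gripper_width: 0.0852
```

```bash
python3 look.py 10 wrist scene;python3 - <<'E'
from h import *
from bench import r
togo(r.get_state(),[.5243,.3857,.25],-12.3)
c=np.load("pics/scene10.npz")["img"];w=np.load("pics/wrist10.npz")["img"]
a=cv2.resize(c[270:370,330:470][:,:,::-1],None,fx=5,fy=5);cv2.imwrite("pics/z10.png",a)
E
```

```text
{'clock': 13.85, 'qpos': [-0.2847, 0.2867, 0.7688, 1.8941, -0.2334, 1.0404, 0.5176], 'tcp_pos': [0.4929, -0.2171, 0.2531], 'wrist_force': [0.335, -0.0639, -0.0919], 'gripper_width': 0.0852}
[[318.03281095 321.97328831]]
[[435.69854317 253.07179187]]
tool x yaw -3.6 turn deg [-0.05 -0.07  8.7 ] shift now-axes [-0.004  -0.6018 -0.0011] shift after-turn axes [-0.095  -0.5943 -0.0015]
```

View pics/wrist10.png

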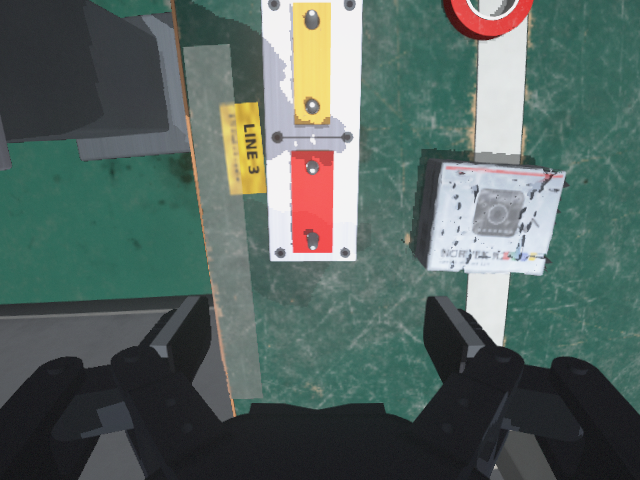

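View pics/z10.png

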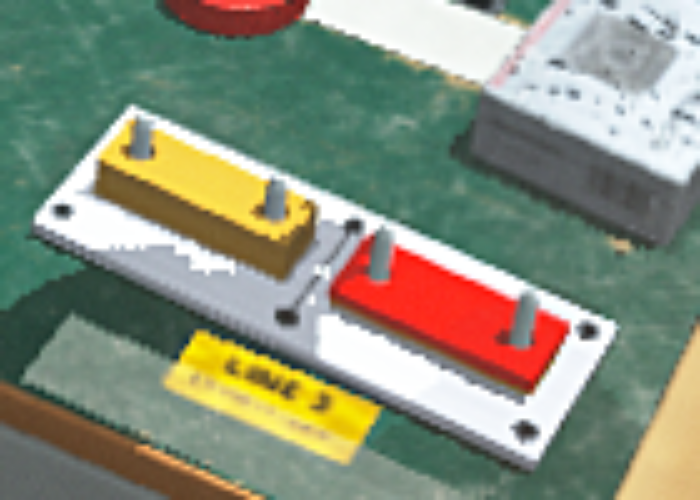

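Request:
drive_tool:
  motion:
    - [0,0,4.35,-0.004,-0.02,0,1]
    - [0,0,4.35,-0.006,-0.034,0,1]
    - [0,0,0,-0.0085,-0.054,0,1]
    - [0,0,0,-0.0085,-0.054,0,1]
    - [0,0,0,-0.0085,-0.054,0,1]
    - [0,0,0,-0.0085,-0.054,0,1]
    - [0,0,0,-0.0085,-0.054,0,1]
    - [0,0,0,-0.0085,-0.054,0,1]
    - [0,0,0,-0.0085,-0.054,0,1]
    - [0,0,0,-0.0085,-0.054,0,1]
    - [0,0,0,-0.0085,-0.054,0,1]
    - [0,0,0,-0.006,-0.034,0.01,1]
    - [0,0,0,-0.004,-0.02,0.04,1]
    - [0,0,0,0,0,0,0.8]
    - [0,0,0,0,0,0,0.8]
    - [0,0,0,0,0,0,0.8]

```text
clock: 15.95
tcp_pos: [0.5183, 0.3841, 0.1993]
orientation: [-0.001, 0.994, -0.108, 0.001]
wrist_force: [0.9, 0.0, -0.5]
gripper_width: 0.0685
```

```bash
python3 look.py 11 wrist; python3 - <<'E'
from h import *
from bench import r
togo(r.get_state(),[.5243,.3857,.03],-12.3)
E
```

```text
{'clock': 15.95, 'qpos': [-1.0831, 0.5032, 0.5387, 1.6906, -0.2932, 1.0271, -0.6634], 'tcp_pos': [0.5183, 0.3841, 0.1993], 'wrist_force': [0.8625, 0.0076, -0.4819], 'gripper_width': 0.0685}
[[317.65172396 321.73394236]]
tool x yaw -12.42 turn deg [-0.1  -0.08 -0.12] shift now-axes [ 0.0054 -0.0023  0.1694] shift after-turn axes [ 0.0056 -0.0026  0.1694]
```

View pics/wrist11.png

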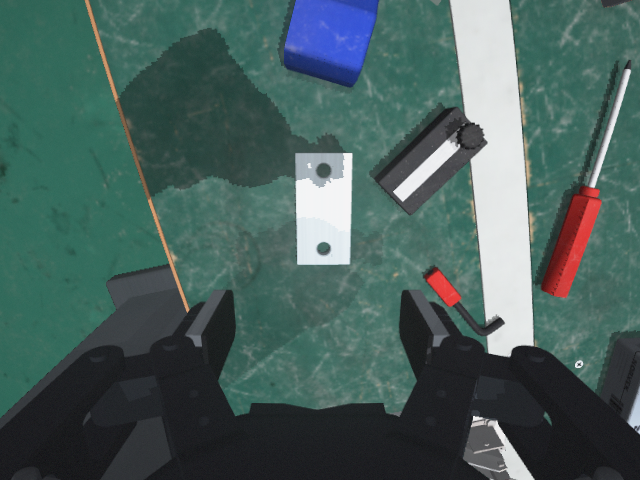

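```bash
python3 - <<'E'
from plate import *
from bench import r
c=np.load("pics/wrist11.npz"); im=c["img"]
h=cv2.cvtColor(im,cv2.COLOR_RGB2HSV); m=((h[...,1]<60)&(h[...,2]>105)).astype(np.uint8)*255
plate(c,m,(280,140,365,280),.008)
o=onz(c,[[374,178],[407,213]],.049); print(o.round(3))
togo(r.get_state(),[.5243,.3857,.03],-12.3)
E
```

```text
rect mm [519.7 378.3 114.9  73.6  77.6]
hole 516.5 351.5 r 6.5
hole 499.7 395.2 r 3.3
hole 531.4 419.8 r 7.0
[[0.568 0.41  0.049]
 [0.588 0.378 0.049]]
tool x yaw -12.42 turn deg [-0.1  -0.08 -0.12] shift now-axes [ 0.0054 -0.0023  0.1694] shift after-turn axes [ 0.0056 -0.0026  0.1694]
```

Request:
drive_tool:
  motion:
    - [0,0,-0.1,0.0053,-0.0023,0.03,0.68]
    - [0,0,0,0,0,0.045,0.68]
    - [0,0,0,0,0,0.045,0.68]
    - [0,0,0,0,0,0.035,0.68]
    - [0,0,0,0,0,0.012,0.68]
    - [0,0,0,0,0,0,0.68]
    - [0,0,0,0,0,0,0.68]
    - [0,0,0,0,0,0,0.68]

```text
clock: 17.0
tcp_pos: [0.5237, 0.3871, 0.0324]
orientation: [-0.001, 0.994, -0.106, 0.001]
wrist_force: [0.2, 0.1, -1.0]
gripper_width: 0.058
```

```bash
python3 look.py 12 wrist; python3 - <<'E'
from h import *
from bench import r
togo(r.get_state(),[.524,.3857,.0193],-12.3)
E
```

```text
{'clock': 17.0, 'qpos': [-1.0027, 0.7093, 0.4347, 1.779, -0.4179, 0.7428, -0.5616], 'tcp_pos': [0.5237, 0.3871, 0.0324], 'wrist_force': [0.2049, 0.1407, -0.9856], 'gripper_width': 0.058}
[[317.76324275 321.83187352]]
tool x yaw -12.2 turn deg [-0.11 -0.07  0.1 ] shift now-axes [0.0008 0.0013 0.0129] shift after-turn axes [0.0008 0.0012 0.0129]
```

View pics/wrist12.png

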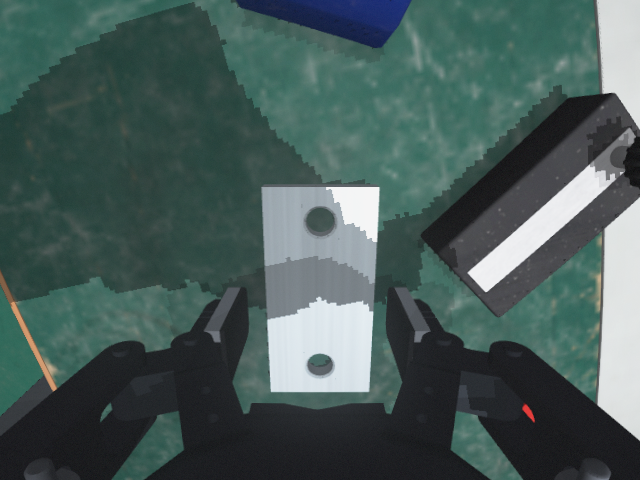

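Request:
drive_tool:
  motion:
    - [0,0,0.1,0.0005,0.0012,0.006,0.64]
    - [0,0,0,0,0,0.005,0.62]
    - [0,0,0,0,0,0.0015,0.62]
    - [0,0,0,0,0,0,0.62]
    - [0,0,0,0,0,0,0.62]
  squeeze: 70

```text
clock: 17.68
tcp_pos: [0.5232, 0.3853, 0.0183]
orientation: [-0.0, 0.994, -0.107, 0.0]
wrist_force: [0.1, -0.2, 0.6]
gripper_width: 0.0529
```

Request:
drive_tool:
  motion:
    - [0,0,0,0,0,0,0.4]
    - [0,0,0,0,0,0,0.4]
    - [0,0,0,0,0,0,0.4]
    - [0,0,0,0,0,0,0.4]

```text
clock: 18.18
tcp_pos: [0.5236, 0.3854, 0.0191]
orientation: [-0.0, 0.994, -0.107, 0.0]
wrist_force: [0.2, -0.5, 5.6]
gripper_width: 0.0453
```

Request:
drive_tool:
  motion:
    - [0,0,0,0,0,-0.015,0.4]
    - [0,0,0,0,0,-0.03,0.4]
    - [0,0,0,0,0,-0.06,0.4]
    - [0,0,0,0,0,-0.06,0.4]
    - [0,0,0,0,0,-0.06,0.4]
    - [0,0,0,0,0,0,0.4]
    - [0,0,0,0,0,0,0.4]

```text
clock: 19.05
tcp_pos: [0.5222, 0.385, 0.2427]
orientation: [0.0, 0.994, -0.107, -0.001]
wrist_force: [-0.3, 0.2, -2.6]
gripper_width: 0.0456
```

```bash
python3 look.py 13 wrist; python3 - <<'E'
from plate import *
from bench import r
s=r.get_state()
togo(s,[.4906,-.2153,.25],-3.6)
c=np.load("pics/wrist13.npz")
h=cv2.cvtColor(c["img"],cv2.COLOR_RGB2HSV); m=((h[...,1]<60)&(h[...,2]>105)).astype(np.uint8)*255
plate(c,m,(262,170,385,398),c["tcp"][2]-.011); print(c["tcp"])
E
```

```text
{'clock': 19.05, 'qpos': [-1.0941, 0.4712, 0.5612, 1.6345, -0.2728, 1.1166, -0.6755], 'tcp_pos': [0.5222, 0.385, 0.2427], 'wrist_force': [-0.3459, 0.1839, -2.6319], 'gripper_width': 0.0456}
[[317.73904296 321.79450025]]
tool x yaw -12.28 turn deg [ 0.12  0.15 -8.68] shift now-axes [ 0.0972  0.5931 -0.0072] shift after-turn axes [ 0.0066  0.601  -0.0084]
rect mm [523.9 388.5  96.7  51.4  77.9]
hole 514.5 351.3 r 6.4
hole 529.2 419.7 r 6.4
holes mid [521.87954712 385.48254395] dist 69.9 yaw -12.17
[0.52215998 0.38500271 0.24272416]
```

View pics/wrist13.png

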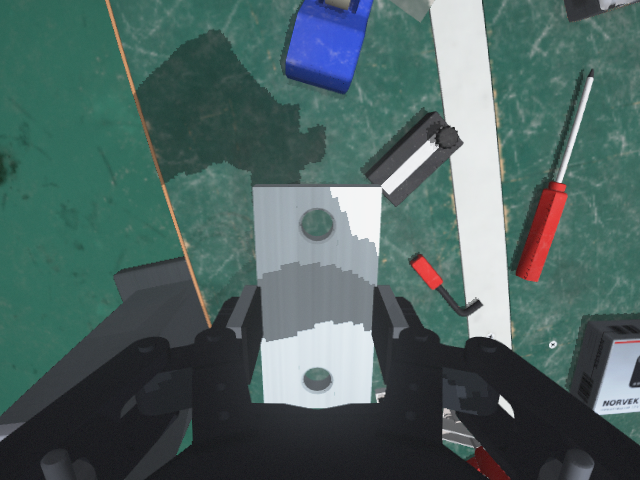

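Request:
drive_tool:
  motion:
    - [0,0,-4.35,0.001,0.015,-0.008,0.4]
    - [0,0,-4.35,0.001,0.03,0,0.4]
    - [0,0,0,0.001,0.05,0,0.4]
    - [0,0,0,0.0005,0.05,0,0.4]
    - [0,0,0,0.0005,0.05,0,0.4]
    - [0,0,0,0.0005,0.05,0,0.4]
    - [0,0,0,0.0005,0.05,0,0.4]
    - [0,0,0,0.0005,0.05,0,0.4]
    - [0,0,0,0,0.05,0,0.4]
    - [0,0,0,0,0.05,0,0.4]
    - [0,0,0,0,0.05,0,0.4]
    - [0,0,0,0,0.05,0,0.4]
    - [0,0,0,0,0.03,0,0.4]
    - [0,0,0,0,0.02,0,0.4]
    - [0,0,0,0,0,0,0.4]
    - [0,0,0,0,0,0,0.4]
    - [0,0,0,0,0,0,0.4]

```text
clock: 21.22
tcp_pos: [0.4868, -0.2071, 0.2508]
orientation: [-0.0, 1.0, -0.03, -0.0]
wrist_force: [0.7, 0.3, -1.7]
gripper_width: 0.0456
```

```bash
python3 - <<'E'
from h import *
from bench import r
togo(r.get_state(),[.4906,-.2153,.085],-3.6)
E
```

```text
tool x yaw -3.48 turn deg [-0.05  0.06  0.12] shift now-axes [0.0044 0.0081 0.1658] shift after-turn axes [0.0043 0.0079 0.1658]
```

Request:
drive_tool:
  motion:
    - [0,0,0.1,0.0044,0.008,0.03,0.4]
    - [0,0,0,0,0,0.045,0.4]
    - [0,0,0,0,0,0.045,0.4]
    - [0,0,0,0,0,0.03,0.4]
    - [0,0,0,0,0,0.014,0.4]
    - [0,0,0,0,0,0,0.4]
    - [0,0,0,0,0,0,0.4]
    - [0,0,0,0,0,0,0.4]
    - [0,0,0,0,0,0,0.4]

```text
clock: 22.35
tcp_pos: [0.491, -0.217, 0.088]
orientation: [0.0, 0.999, -0.032, 0.001]
wrist_force: [0.6, 0.2, -1.3]
gripper_width: 0.0457
```

```bash
python3 look.py 14 wrist; python3 - <<'E'
from h import *
from bench import r
togo(r.get_state(),[.4906,-.2153,.077],-3.6)
c=np.load("pics/wrist14.npz")
cv2.imwrite("pics/z14.png",cv2.resize(c["img"][170:420,230:400][:,:,::-1],None,fx=2.4,fy=2.4,interpolation=2))
print(proj(c,[[.4928,-.1801,.059],[.4884,-.2502,.059]]))
E
```

```text
{'clock': 22.35, 'qpos': [-0.1497, 0.5191, 0.6393, 2.0379, -0.4624, 0.7269, 0.7152], 'tcp_pos': [0.491, -0.217, 0.088], 'wrist_force': [0.6286, 0.1576, -1.287], 'gripper_width': 0.0457}
[[318.02194233 321.99747518]]
tool x yaw -3.69 turn deg [-0.   -0.07 -0.09] shift now-axes [-0.0004 -0.0016  0.0108] shift after-turn axes [-0.0004 -0.0016  0.0108]
[[316.51217058 211.13253583]
 [316.75537571 352.95313927]]
```

View pics/z14.png

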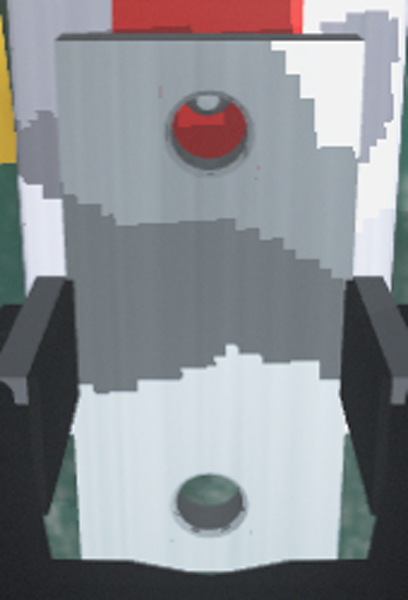

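Request:
drive_tool:
  motion:
    - [0,0,-0.1,-0.0004,-0.0014,0,0.4]
    - [0,0,0,0,0,0.005,0.4]
    - [0,0,0,0,0,0.005,0.4]
    - [0,0,0,0,0,0,0.4]
    - [0,0,0,0,0,0,0.4]
    - [0,0,0,0,0,0,0.4]

```text
clock: 23.15
tcp_pos: [0.4903, -0.2155, 0.0773]
orientation: [0.0, 1.0, -0.031, 0.0]
wrist_force: [0.4, -0.5, -2.0]
gripper_width: 0.0453
```

```bash
python3 look.py 15 wrist; python3 - <<'E'
from h import *
from bench import r
togo(r.get_state(),[.4906,-.2153,.077],-3.6)
c=np.load("pics/wrist15.npz")
cv2.imwrite("pics/z15.png",cv2.resize(c["img"][170:420,230:400][:,:,::-1],None,fx=2.4,fy=2.4,interpolation=2))
E
```

```text
{'clock': 23.15, 'qpos': [-0.1407, 0.5341, 0.6253, 2.0454, -0.4768, 0.7067, 0.7267], 'tcp_pos': [0.4903, -0.2155, 0.0773], 'wrist_force': [0.3903, -0.522, -2.0345], 'gripper_width': 0.0453}
[[318.04585457 321.9713758 ]]
tool x yaw -3.6 turn deg [ 0.   -0.01 -0.  ] shift now-axes [ 0.0002 -0.0002  0.0003] shift after-turn axes [ 0.0002 -0.0002  0.0003]
```

View pics/z15.png

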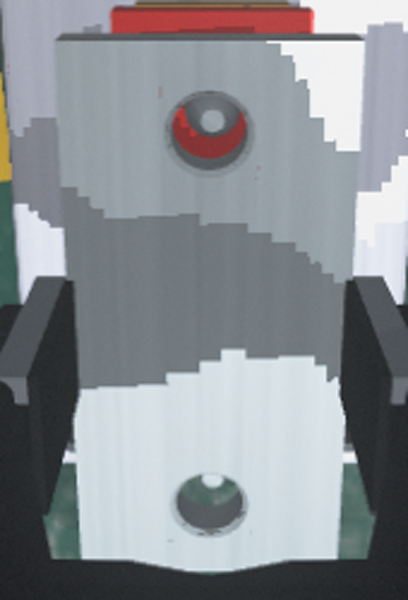

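Request:
drive_tool:
  motion:
    - [0,0,0,0.0003,0,0.005,0.4]
    - [0,0,0,0,0,0.005,0.4]
    - [0,0,0,0,0,0.005,0.4]
    - [0,0,0,0,0,0,0.4]

```text
clock: 23.7
tcp_pos: [0.4902, -0.2153, 0.0617]
orientation: [-0.0, 1.0, -0.031, -0.001]
wrist_force: [0.2, -0.9, -1.4]
gripper_width: 0.0453
```

Request:
drive_tool:
  motion:
    - [0,0,0,0,0,0.004,0.4]
    - [0,0,0,0,0,0.004,0.4]
    - [0,0,0,0,0,0.003,0.4]
    - [0,0,0,0,0,0,0.4]

```text
clock: 24.2
tcp_pos: [0.4904, -0.2154, 0.051]
orientation: [-0.0, 1.0, -0.031, -0.0]
wrist_force: [0.3, 0.6, -1.6]
gripper_width: 0.045
```

Request:
drive_tool:
  motion:
    - [0,0,0,0,0,0.002,0.4]
    - [0,0,0,0,0,0.0015,0.4]
    - [0,0,0,0,0,0.001,0.4]
    - [0,0,0,0,0,0,0.4]

```text
clock: 24.7
tcp_pos: [0.4906, -0.2154, 0.0471]
orientation: [-0.0, 1.0, -0.031, 0.0]
wrist_force: [-0.9, 1.0, 2.6]
gripper_width: 0.0456
```

Request:
drive_tool:
  motion:
    - [0,0,0,0,0,0.0005,0.4]
    - [0,0,0,0,0,0.0003,0.4]
    - [0,0,0,0,0,0,0.55]
    - [0,0,0,0,0,0,0.72]
    - [0,0,0,0,0,0,0.72]
    - [0,0,0,0,0,0,0.72]

```text
clock: 25.45
tcp_pos: [0.4906, -0.2154, 0.0458]
orientation: [0.0, 1.0, -0.031, -0.0]
wrist_force: [-0.3, 0.8, 0.2]
gripper_width: 0.0615
```

Request:
drive_tool:
  motion:
    - [0,0,0,0,0,-0.01,0.72]
    - [0,0,0,0,0,-0.03,0.72]
    - [0,0,0,0,0,-0.05,0.8]
    - [0,0,0,0,0,-0.06,0.8]
    - [0,0,0,0,0,-0.05,0.8]
    - [0,0,0,0,0,0,0.8]
    - [0,0,0,0,0,0,0.8]

```text
clock: 26.32
tcp_pos: [0.4901, -0.215, 0.2457]
orientation: [-0.0, 1.0, -0.031, -0.0]
wrist_force: [0.5, -0.3, -0.5]
gripper_width: 0.0684
```

```bash
python3 look.py 16 wrist scene top; python3 - <<'E'
from h import *
c=np.load("pics/scene16.npz")["img"];w=np.load("pics/wrist16.npz")["img"]
a=cv2.resize(c[270:370,330:470][:,:,::-1],None,fx=5,fy=5);cv2.imwrite("pics/z16.png",a)
E
```

```text
{'clock': 26.325, 'qpos': [-0.3075, 0.3019, 0.7994, 1.9045, -0.2508, 1.0381, 0.5357], 'tcp_pos': [0.4901, -0.215, 0.2457], 'wrist_force': [0.482, -0.2792, -0.5297], 'gripper_width': 0.0684}
[[318.01997225 321.95794703]]
[[433.67877204 256.39434682]]
[[489.61624193 277.81475273]]
```

View pics/z16.png

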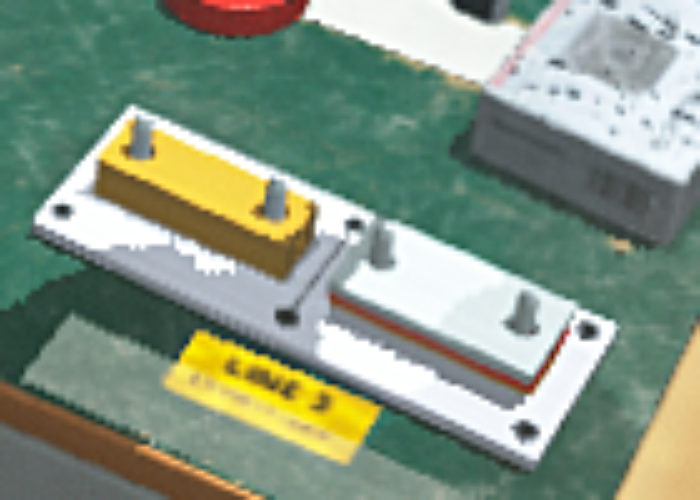

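View pics/wrist16.png

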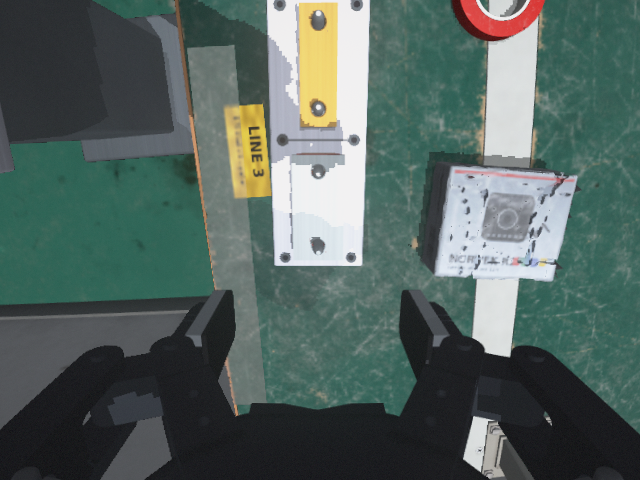

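View pics/top16.png

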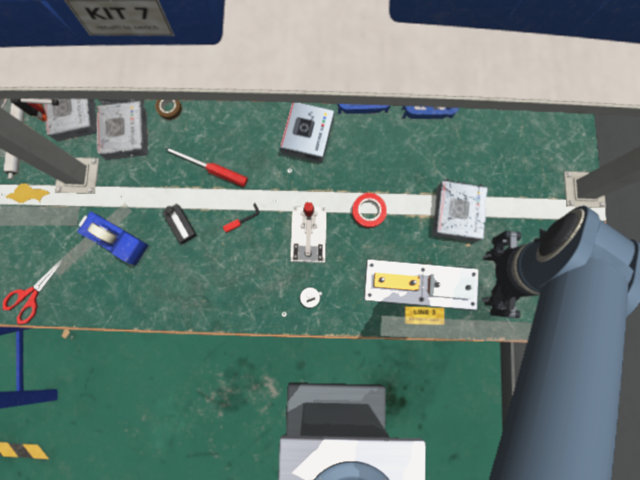

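```bash
python3 - <<'E'
from bench import r
print(r.hand_in())
E
```

```text
the job is handed in; nothing more can be done
None
```

I built the lower pack (right-hand station) up with the red shim, then the steel shim on top, and handed the job in at about 26 s on the clock.

- **Seating:** The red shim touched down with the tool at z = 39.1 mm and the steel shim at 47.1 mm. Both are within about 0.1 mm of the heights expected for fully seated shims. Readings while pressing down were about 7 N and 3 N.
- **Last pictures:** The stack lies flat on both pins with the red shim under the steel. The tall pack is still on its pins, and the bystanders look unmoved by eye. The gripper is open and about 0.2 m above the stack.
- **Disagreement:** When aligning the red shim, the pins appeared about 0.5 mm (x) and 0.9 mm (y) from where I first measured them. I corrected for this before threading either shim.
- **Not measured:** I judged the two packs to be level from the seating heights and the pictures, not from a separate height measurement of the finished stack.

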